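Rock the stopper out of a slanted sample tube and stand it on the sloping rest

TASK

Pull the tight stopper out of the leaning sample tube by rocking it from side to side, to the tube's left and right, several times while drawing it straight out along the tube, so that the tube stays down in its stand. Then stand the stopper, plug end down, on the sloping aluminium rest with its foot against the ledge, and let go of it. Leave the jars and the dishes where they are.

Things in the scene. Friction and masses are not known exactly. Their poses are not given: they have to be found in the camera images.
- stopper: Grey plastic stopper, 90 g, heavier at the plug: round plug 26 mm in diameter, 36 mm long, then a square grip head 26 (x) x 30 (y) x 26 mm. Origin at the centre of the plug's foot (flat lower end); z runs to the head, which spans z = 36 to 62 mm. At the start 26 mm of the plug are in the tube, coaxial, with the tube's x and y axes; the head's underside is 10 mm above the tube's rim.
- stopper_top (a point): Centre of the flat top of the stopper's head, 62 mm from its foot; axes as the stopper.
- tube_mouth (a point): Centre of the sample tube's rim (white neck, 44 mm outer and 34 mm inner diameter; amber body), about 135 mm above the table. z is the tube's axis, pointing out of the mouth; it leans 30 degrees from vertical to the stand's front (-x). y is level, the tube's side-to-side direction (+y its left); x completes the frame.
- lips (a point): Pivot of the rocking, on the tube's axis 8.5 mm below the rim, axes as the tube. Springy rubber lips on the y sides grip the plug 5 and 12 mm below the rim: a straight pull takes 15 to 21 N and drags the tube up. Swung about x, 0.15 rad (9 deg) to each side (over 3 deg is a proper rock), with 2 mm of lift in each swing from side to side, the plug slips out and the tube stays. 26 mm frees it.
- tube (a joint): How far the tube has slid up its axis out of the stand (m): 0 when fully down, as at the start, 0.03 at most. It is held down only by about 6 N of friction and its 150 g weight, and stays where it is left. More than 8 mm counts as pulled out of the stand.
- stand: Steel stand, base plate 130 (x) x 110 (y) x 12 mm, with a leaning square cup that holds the tube's lower end. Fixed to the table. Origin at the centre of its underside; the tube's mouth lies about 22 mm in front (-x) of it.
- rest_face: Sloping face of the fixed aluminium rest, 150 mm wide (y), 116 mm up the slope (x). Origin on the face at the middle of the ledge's foot, 15 mm above the table; x points up the slope, z is the normal, 22 degrees from vertical, leaning to the front (-x). The ledge, 12 mm proud, runs along the low front edge. A stopper standing against it has its foot centre at x = 13 mm.
- jar_a: Bystander: closed glass jar with a white lid, 62 mm in diameter, 85 mm tall, loose. Origin at the centre of its underside.
- jar_b: Bystander: a second such jar, 62 mm in diameter, 85 mm tall, loose. Origin at the centre of its underside.
- dishes: Bystander: stack of three culture dishes, 92 mm in diameter, 45 mm tall, loose, moves as one. Origin at the centre of its underside.
Not all that is in view belongs to the job. Of the things shaped like the part that bears rest_face, the aluminium one is meant.

How it is judged:
By the outcome, as a careful person would: the job done as asked, in the order asked, and still so for the second after the job is handed in, with the robot touching nothing.
It also fails if it takes over 56 s, if anything falls off the work surface, if the arm or the gripper's body presses on something with over 40 N, if the wrist force passes 120 N, or if a joint passes its speed limit or range.

ROBOT

A 6-joint arm with a two-finger parallel gripper is mounted at the origin on the work surface. World frame = base frame: x ahead of the robot, y to its left, z up, the work surface at z = 0. Lengths are in mm, angles in rad, forces in N, time in s.
With the tool pointing down it reaches from about 275 to 1000 mm from the base axis. Payload 8.4 kg.
Tool frame: the origin (TCP) lies midway between the tips of the shut fingers; the grasp point (between the pads) lies 19 mm behind it; z points along the fingers, y is the direction in which the jaws open and shut (so a half turn about z gives the same grasp; the last joint's range is limited). The gripper opens to 85 mm and grips with 20 to 120 N. Pads are 22 mm wide; open, the fingers measure 114 mm over their backs; the gripper's body (76 mm by 85 mm) begins 54 mm behind the grasp point. The pads swing forward as they close: fully open they stand 13 mm farther back than shut.
Start: joints at [-1.352, 0.353, 1.633, -0, 1.155, -0.002], TCP at [136.88, -609.829, 231.281] pointing down, gripper open.
Joint ranges: [-2.63, 2.63], [-0.92, 2.1], [0.06, 2.66], [-1.3, 4.44], [0, 2.69], [-3.02, 3.02]. Speed limits (rad/s): [2.22, 2.22, 2.79, 3.14, 3.14, 3.14].

INTERFACE

Orientations are given as [roll, pitch, yaw] about the fixed x, y, z axes, in that order (R = Rz(yaw) Ry(pitch) Rx(roll)).
In Python, from rig import * gives the robot as it stands.
- The arm moves only by the tool play_rows, never from a script. Its argument "moves" is a list of rows, each a list of 3 entries, a list of its own where there are three numbers: the shift along the tool's x, y, z in m, then the turn, a rotation vector about the tool's x, y, z in rad, then the opening in per cent of the stroke, from 0 (shut) to 100 (fully open). In form: [[[x, y, z], [rx, ry, rz], fingers], ...]. A call has 1 to 20 rows; each row shifts and turns the commanded pose from where the row before left it, along the tool's axes as they then stand; what a row does not reach is not made up. A row lasts 1/10 s, in which the tool goes at most 50 mm and 8.59 degrees, less where a joint would pass 70% of its speed; a pose out of reach is approached as far as the arm can. A call is refused whole if a number of a shift passes 0.05 or a number of a turn 0.15, either way. A call with a gripper value outside its range is refused whole. The fingers move at their own pace and stop on an object; "squeeze" is the grip in N (left out, the last holds). Time passes only in rows, so rows that do not move let the fingers close. It gives the time, the measured TCP pose, the force and the opening at its end, in the units of the state.
- sense(): the state, without advancing time (a new reading comes with each control period).
- grab_frame(name): name is "scene" or "side" or "wrist"; returns a dict with "pixels" (420x560x3 uint8, red, green, blue), "intrinsics" (3x3 intrinsics, pixels), "R" (3x3) and "t" (3): a world point X has camera coordinates R X + t. Camera axes: x right, y down, z forward; pixel columns grow to the right and rows downward; lengths in mm; the calibration is good to about 2 mm. A picture is of the moment at which its call begins. There is no depth.
- sign_off(): hands the job in, once; it reports no verdict.
The state is a dict: "clock": time; "qpos": joint angles; "qvel": joint speeds; "joint_efforts": joint torques, N m; "eef_pos": TCP position; "tcp_rot": TCP orientation; "contact_force": force on the tool from outside, world axes, zero at the start; "wrist_torque": the same for the moment, N m; "opening": opening from 0.0 (shut) to 1.0 (fully open).
Only numpy, scipy, OpenCV 4.12 (cv2) and the standard library are available. Lean on these libraries where they do the work, as an engineer would, in place of code of your own. Each camera call takes 0.05 s, during which the arm holds its last target. There are 200 camera calls.

## Working session

There is one attempt and no reset: what is moved stays moved. The work goes in short steps, Python scripts to look and compute and a tool call to move; the robot and the scene stay as the last step left them, time stands still between calls to the robot, and variables do not carry over. Pictures are saved under pics/ and viewed, about 8 in all and at most 12, crops included, and the job is handed in when it is done.

Besides the shell and the picture viewer there is one more tool, called after "Call:" as name(argument=value, ...) on one line, values as JSON. play_rows: Moves the arm, as the interface text tells. Its arguments: {"type":"object","properties":{"moves":{"type":"array"},"squeeze":{"type":"number"}},"required":["moves"]}

```bash
ls; mkdir -p pics
python3 - <<'E'
from rig import *
import cv2,numpy as np
s=sense();print(s)
a=[]
for n in("scene","side","wrist"):
    f=grab_frame(n);cv2.imwrite(f"pics/{n}0.png",f["pixels"][:,:,::-1]);np.savez(f"pics/{n}0.npz",**f)
    print(n,f["intrinsics"].tolist(),f["R"].round(4).tolist(),f["t"].round(1).tolist())
E
```

```text
pics
{'clock': 0.0, 'qpos': array([-1.35240071e+00,  3.53662983e-01,  1.63418101e+00, -1.41796489e-05,
        1.15519435e+00, -2.34997537e-03]), 'qvel': array([ 2.20357153e-05,  3.16084724e-04,  2.27269940e-04, -1.94660485e-04,
       -7.79785934e-06,  2.81747259e-04]), 'joint_efforts': array([-1.60541992e-05, -6.05258346e+01, -3.42075992e+01, -1.61064804e-04,
        9.36907047e-03,  3.87232220e-07]), 'eef_pos': array([ 136.76539013, -609.33695978,  230.5323638 ]), 'tcp_rot': array([-3.14014694e+00,  9.56692539e-06,  2.20751328e-01]), 'contact_force': array([ 0.82398088,  0.06216181, -0.8612159 ]), 'wrist_torque': array([-0.00145151, -0.02837137, -0.0445173 ]), 'opening': 1.003470803804814}
scene [[491.9192924156322, 0.0, 281.0214705517972], [0.0, 491.9192924156322, 205.66333171398736], [0.0, 0.0, 1.0]] [[-0.8742, 0.4855, 0.0081], [0.299, 0.5514, -0.7788], [-0.3826, -0.6784, -0.6272]] [495.1, -9.4, 1456.7]
side [[408.6008179290808, 0.0, 274.00464867667597], [0.0, 408.6008179290808, 210.85121984942688], [0.0, 0.0, 1.0]] [[-0.9738, -0.2268, 0.0182], [-0.179, 0.7141, -0.6768], [0.1405, -0.6623, -0.736]] [475.5, 228.0, 1056.7]
wrist [[338.9474230115026, 0.0, 280.61062155640906], [0.0, 338.9474230115026, 200.09377574295317], [0.0, 0.0, 1.0]] [[0.2184, -0.9759, -0.0002], [-0.9242, -0.207, 0.321], [-0.3133, -0.0699, -0.9471]] [-625.5, -40.5, 380.1]
```

View pics/scene0.png

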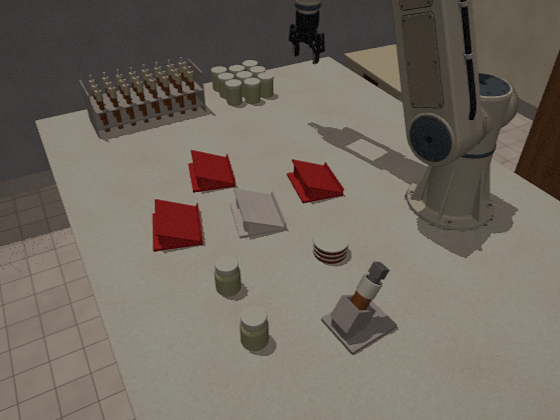

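View pics/side0.png

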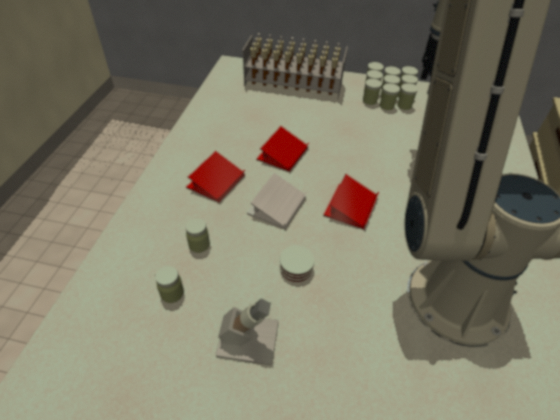

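The scene view shows the stand with the leaning tube at about (360,310), the grey stopper at (377,271), the aluminium rest at (258,212), the dishes at (330,248), and the jars at (228,277) and (254,328). The red rests are decoys. Next I'll take enlarged crops.

Run:
```python
import cv2,numpy as np
a=cv2.imread("pics/scene0.png");b=cv2.imread("pics/side0.png")
def crop(i,x,y,w,h,k):
    c=cv2.resize(i[y:y+h,x:x+w],None,fx=k,fy=k,interpolation=cv2.INTER_CUBIC);c=cv2.convertScaleAbs(c,alpha=1.3)
    for u in range(0,w,10):
        cv2.line(c,(u*k,0),(u*k,6 if (x+u)%50 else 14),(0,255,255),1)
        if (x+u)%20==0: cv2.putText(c,str(x+u),(u*k,24),0,.35,(0,255,255))
    for v in range(0,h,10):
        cv2.line(c,(0,v*k),(6,v*k),(0,255,255),1)
        if (y+v)%20==0: cv2.putText(c,str(y+v),(8,v*k+4),0,.35,(0,255,255))
    return c
top=np.hstack([crop(a,310,255,100,100,4),crop(b,200,280,100,100,4)])
bot=np.hstack([crop(a,220,180,80,60,5)[:,:400],crop(b,240,165,80,60,5)])
# 400x400 + 400x300 > 600 -> scale stays 700: shrink stand crops
top=cv2.resize(top,(800,400))[:400]
cv2.imwrite("pics/c1.png",top);cv2.imwrite("pics/c2.png",bot)
cv2.imwrite("pics/c.png",np.vstack([top[20:320],bot]))
```

```text
(no output)
```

View pics/c1.png

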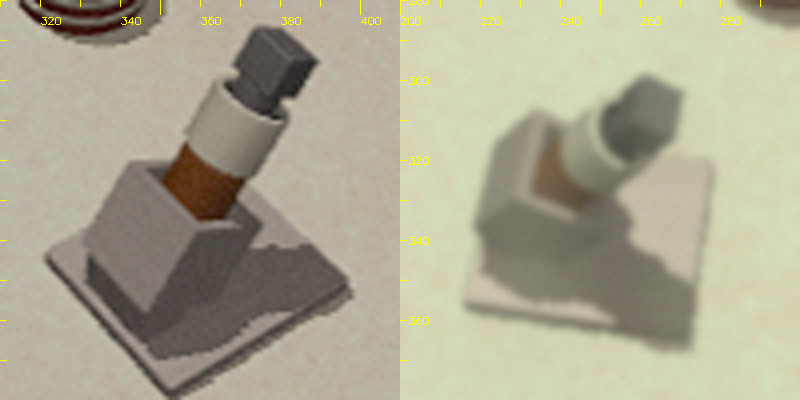

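View pics/c2.png

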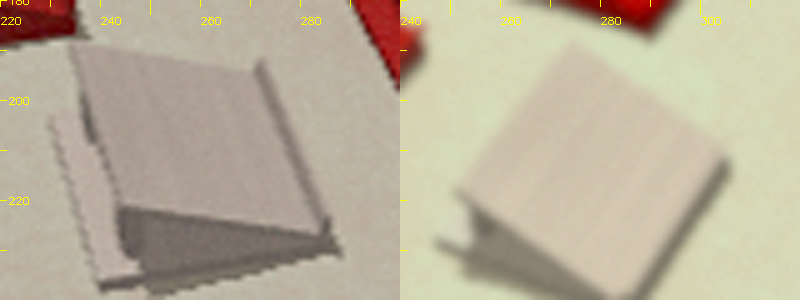

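The crops show the plate corners, the stopper head and the rest face clearly. I'll fit poses to those pixels.

```bash
cat > h.py <<'E'
import numpy as np
from scipy.optimize import least_squares
from scipy.spatial.transform import Rotation as Ro
def cam(n): return np.load(f"pics/{n}.npz")
def proj(f,X):
    c=np.asarray(X)@f["R"].T+f["t"]; p=c@f["intrinsics"].T; return p[...,:2]/p[...,2:]
rz=lambda a:Ro.from_euler('z',a)
def fit(model,obs,p0,w=None):
    r=lambda p:np.concatenate([(proj(f,model(p,n))-np.array(uv)) for f,n,uv in obs for n,uv in [(n,uv)]]) 
    fun=lambda p:np.concatenate([proj(f,model(p)[k])-np.array(uv) for f,k,uv in obs])
    s=least_squares(fun,p0,loss='soft_l1');return s.x,fun(s.x).reshape(-1,2)
E
cat > m.py <<'E'
from h import *
S,D=cam("scene0"),cam("side0")
def ray(f,uv,z):
    d=f["R"].T@np.linalg.solve(f["intrinsics"],[*uv,1]);o=-f["R"].T@f["t"];return o+d*(z-o[2])/d[2]
for n,uv,z in [("stand",(358,330),12),("rest",(262,210),35),("jarA",(228,266),85),("jarB",(254,316),85),("dish",(330,241),45)]:
    print(n,ray(S,uv,z).round(0))
for n,uv,z in [("jarA",(197,229),85),("jarB",(168,275),85),("dish",(297,260),45)]: print("side",n,ray(D,uv,z).round(0))
# tube frame in stand
TR=Ro.from_euler('y',-np.pi/6)
def stand(p):
    R=rz(p[2]);o=np.array([p[0],p[1],0]);m={}
    for a in(-1,1):
        for b in(-1,1): m['p',a,b]=o+R.apply([65*a,55*b,12])
    mouth=o+R.apply([-22,0,135]);Q=R*TR
    m['mouth']=mouth
    for a in(-1,1):
        for b in(-1,1):
            for c in(10,36): m['h',a,b,c]=mouth+Q.apply([13*a,15*b,c])
    return m
def rest(p):
    R=rz(p[2]);Q=R*Ro.from_euler('y',-np.deg2rad(22));o=np.array([p[0],p[1],15])
    return {(x,b):o+Q.apply([x,75*b,0]) for x in(0,116) for b in(-1,1)}
a=lambda u,v:(310+u/4,255+v/4)
b=lambda u,v:(200+(u-400)/4,280+v/4)
c0=ray(S,(358,330),12)
for y0 in (-.5,0,.5):
    p,r=fit(stand,[(S,('p',1,1),a(172,388)),(S,('p',1,-1),a(45,256)),(S,('p',-1,1),a(347,290)),
      (D,('p',-1,-1),b(714,160)),(D,('p',-1,1),b(692,345)),(D,('p',1,1),b(465,302))],[c0[0],c0[1],y0]);print("stand",p.round(3),np.abs(r).max().round(1))
print(r.round(1).tolist())
m=stand(p)
for k in m:
    if k[0]!='p':
        u=(proj(S,m[k])-[310,255])*4; v=(proj(D,m[k])-[200,280])*4+[400,0];print(k,u.round(),v.round(),m[k].round(1))
c=lambda u,v:(220+u/5,180+v/5)
d=lambda u,v:(240+(u-400)/5,165+v/5)
c0=ray(S,(258,210),35)
for y0 in(-.5,0,.5):
    p,r=fit(rest,[(S,(0,-1),c(258,72)),(S,(0,1),c(322,235)),(S,(116,-1),c(78,45)),(S,(116,1),c(120,207)),
     (D,(116,-1),d(572,42)),(D,(116,1),d(455,190))],[c0[0],c0[1],y0]);print("rest",p.round(3),r.round(1).tolist())
E
python3 m.py
```

```text
stand [513. 252.  12.]
rest [ 520. -194.   35.]
jarA [709.   4.  85.]
jarB [720. 161.  85.]
dish [430.  11.  45.]
side jarA [700.   4.  85.]
side jarB [717. 159.  85.]
side dish [424.  11.  45.]
stand [4.96302e+02 2.34505e+02 8.20000e-02] 2.3
stand [4.96302e+02 2.34505e+02 8.20000e-02] 2.3
stand [4.96302e+02 2.34505e+02 8.20000e-02] 2.3
[[0.0, 0.9], [0.0, -1.2], [1.2, -2.3], [0.3, 0.4], [-1.0, -1.6], [-0.7, 0.5]]
mouth [255.  99.] [627. 133.] [474.4 232.7 135. ]
('h', -1, -1, 10) [259.  66.] [662. 110.] [459.4 216.4 137.2]
('h', -1, -1, 36) [283.  27.] [686.  92.] [446.4 215.4 159.7]
('h', -1, 1, 10) [298. 102.] [653. 161.] [456.9 246.3 137.2]
('h', -1, 1, 36) [322.  62.] [677. 143.] [444.  245.3 159.7]
('h', 1, -1, 10) [230.  66.] [620.  92.] [481.8 218.3 150.2]
('h', 1, -1, 36) [254.  26.] [644.  73.] [468.9 217.2 172.7]
('h', 1, 1, 10) [269. 102.] [610. 143.] [479.4 248.2 150.2]
('h', 1, 1, 36) [294.  62.] [634. 125.] [466.4 247.1 172.7]
rest [ 4.70468e+02 -1.92050e+02 -2.59000e-01] [[0.0, 0.4], [-0.0, 0.5], [-0.6, -0.8], [0.9, 0.1], [0.3, -0.6], [-0.3, 0.0]]
rest [ 4.70468e+02 -1.92050e+02 -2.59000e-01] [[0.0, 0.4], [-0.0, 0.5], [-0.6, -0.8], [0.9, 0.1], [0.3, -0.6], [-0.3, 0.0]]
rest [ 4.70468e+02 -1.92050e+02 -2.59000e-01] [[0.0, 0.4], [-0.0, 0.5], [-0.6, -0.8], [0.9, 0.1], [0.3, -0.6], [-0.3, 0.0]]
```

Call:
play_rows(moves=[[[0.02,-0.034,0],[0,0,0],100],[[0.02,-0.034,0],[0,0,0],100],[[0.02,-0.034,0],[0,0,0],100],[[0.02,-0.034,0],[0,0,0],100],[[0.02,-0.034,0],[0,0,0],100],[[0.02,-0.034,0],[0,0,0],100],[[0.02,-0.034,0],[0,0,0],100],[[0.02,-0.034,0],[0,0,0],100],[[0.039,-0.005,0],[0,0,0],100],[[0.039,-0.005,0],[0,0,0],100],[[0.039,-0.005,0],[0,0,0],100],[[0.039,-0.005,0],[0,0,0],100],[[0.039,-0.005,0],[0,0,0],100],[[0.039,-0.005,0],[0,0,0],100],[[0.039,-0.005,0],[0,0,0],100],[[0.039,-0.005,0],[0,0,0],100],[[0,0,0],[0,0,0],100],[[0,0,0],[0,0,0],100]])

```text
clock: 1.95
eef_pos: [529.1, -201.5, 230.6]
tcp_rot: [-3.141, 0.001, 0.222]
contact_force: [-0.8, 0.7, -0.4]
opening: 1.001
```

```bash
cat > plan.py <<'E'
from h import *
from rig import *
from scipy.linalg import logm,expm
def cur():
    s=sense();T=np.eye(4);T[:3,:3]=Ro.from_euler('xyz',s["tcp_rot"]).as_matrix();T[:3,3]=s["eef_pos"];return T
def rows(T1,n,T0=None):
    T0=cur() if T0 is None else T0
    A=np.linalg.inv(T0)@T1;A[:3,3]/=1000
    B=expm(np.real(logm(A))/n)
    print(n,"x",B[:3,3].round(4).tolist(),Ro.from_matrix(B[:3,:3]).as_rotvec().round(4).tolist())
def tool(yaw,tilt,pos):
    T=np.eye(4);T[:3,:3]=(rz(yaw)*Ro.from_euler('y',-tilt)*Ro.from_euler('x',np.pi)).as_matrix();T[:3,3]=pos;return T
E
python3 - <<'E'
from plan import *
import cv2
f=grab_frame("wrist");np.savez("pics/w1.npz",**f);cv2.imwrite("pics/w1.png",f["pixels"][:,:,::-1])
rows(tool(.08,np.pi/6,[419,228,230]),14)
E
```

```text
14 x [-0.0029, -0.0316, -0.0008] [-0.0027, 0.0374, 0.0099]
```

View pics/w1.png

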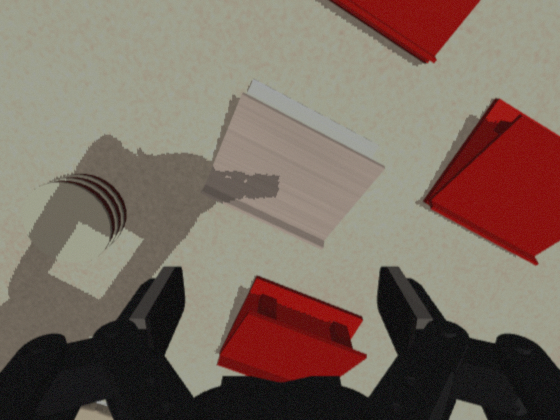

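The wrist view shows the aluminium face. Its upper corners are at about (238,94) and (383,166), and the ledge runs along the low edge from (205,187) to (322,245). Now I'll go to the pre-grasp view.

Call:
play_rows(moves=[[[-0.003,-0.032,-0.001],[-0.003,0.037,0.01],100],[[-0.003,-0.032,-0.001],[-0.003,0.037,0.01],100],[[-0.003,-0.032,-0.001],[-0.003,0.037,0.01],100],[[-0.003,-0.032,-0.001],[-0.003,0.037,0.01],100],[[-0.003,-0.032,-0.001],[-0.003,0.037,0.01],100],[[-0.003,-0.032,-0.001],[-0.003,0.037,0.01],100],[[-0.003,-0.032,-0.001],[-0.003,0.037,0.01],100],[[-0.003,-0.032,-0.001],[-0.003,0.037,0.01],100],[[-0.003,-0.032,-0.001],[-0.003,0.037,0.01],100],[[-0.003,-0.032,-0.001],[-0.003,0.037,0.01],100],[[-0.003,-0.032,-0.001],[-0.003,0.037,0.01],100],[[-0.003,-0.032,-0.001],[-0.003,0.037,0.01],100],[[-0.003,-0.032,-0.001],[-0.003,0.037,0.01],100],[[-0.003,-0.032,-0.001],[-0.003,0.037,0.01],100],[[0,0,0],[0,0,0],100],[[0,0,0],[0,0,0],100]])

```text
clock: 3.6
eef_pos: [416.5, 233.0, 230.7]
tcp_rot: [3.134, -0.518, 0.082]
contact_force: [0.6, 0.0, -0.4]
opening: 1.003
```

Run:
```python
from plan import *
import cv2
s=sense();print(s["qpos"].round(2))
f=grab_frame("wrist");np.savez("pics/w2.npz",**f);cv2.imwrite("pics/w2.png",f["pixels"][:,:,::-1])
```

```text
[ 0.73 -0.07  2.25 -0.56  0.61  2.62]
```

View pics/w2.png

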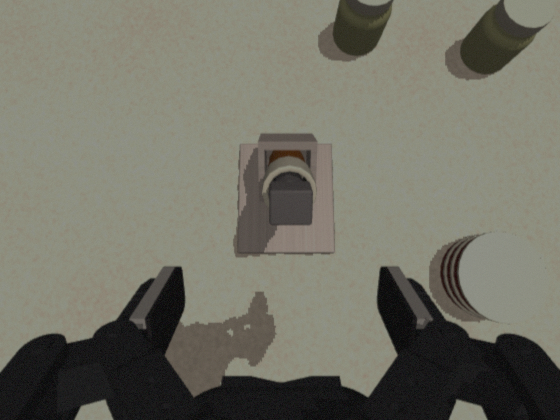

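The plate is square to the image, so the yaw is good, and the head is at about (291,200). J6 at 2.62 is close to its limit of 3.02, so I'll use the half-turned grasp. First, a zoomed crop for a precise fit.

Run:
```python
import cv2,numpy as np
a=cv2.imread("pics/w2.png");b=cv2.imread("pics/w1.png")
A=cv2.resize(a[125:260,225:345],None,fx=4,fy=4,interpolation=cv2.INTER_CUBIC)[:540]
B=cv2.resize(b[75:255,195:395],None,fx=1.5,fy=3,interpolation=cv2.INTER_CUBIC)
cv2.imwrite("pics/c3.png",cv2.convertScaleAbs(np.hstack([A,B]),alpha=1.6))
```

```text
(no output)
```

View pics/c3.png

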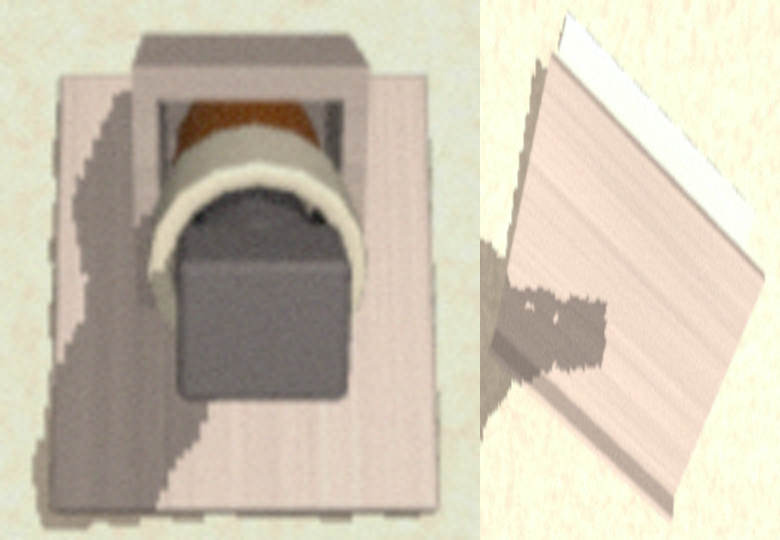

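Call:
play_rows(moves=[[[0,0,0],[0,0,-0.145],100],[[0,0,0],[0,0,-0.145],100],[[0,0,0],[0,0,-0.145],100],[[0,0,0],[0,0,-0.145],100],[[0,0,0],[0,0,-0.145],100],[[0,0,0],[0,0,-0.145],100],[[0,0,0],[0,0,-0.145],100],[[0,0,0],[0,0,-0.145],100],[[0,0,0],[0,0,-0.145],100],[[0,0,0],[0,0,-0.145],100],[[0,0,0],[0,0,-0.145],100],[[0,0,0],[0,0,-0.145],100],[[0,0,0],[0,0,-0.145],100],[[0,0,0],[0,0,-0.145],100],[[0,0,0],[0,0,-0.145],100],[[0,0,0],[0,0,-0.145],100],[[0,0,0],[0,0,-0.145],100],[[0,0,0],[0,0,-0.145],100],[[0,0,0],[0,0,-0.145],100],[[0,0,0],[0,0,-0.145],100]])

```text
clock: 5.65
eef_pos: [417.9, 231.3, 231.1]
tcp_rot: [3.015, 0.504, 2.948]
contact_force: [-0.3, 0.1, 0.6]
opening: 0.997
```

```bash
cat >> m.py <<'E'
print("=====")
W1,W2=cam("w1"),cam("w2")
e=lambda u,v:(225+u/4,125+v/4)
g=lambda u,v:(195+(u-480)/1.5,75+v/3)
wo=[(W2,('p',1,1),e(60,76)),(W2,('p',1,-1),e(427,76)),(W2,('p',-1,1),e(50,508)),(W2,('p',-1,-1),e(438,508))]
ho=[(W2,('h',1,1,36),e(177,261)),(W2,('h',1,-1,36),e(350,261)),(W2,('h',-1,1,36),e(177,401)),(W2,('h',-1,-1,36),e(349,401))]
so=[(S,('p',1,1),a(172,388)),(S,('p',1,-1),a(45,256)),(D,('p',-1,-1),b(714,160)),(D,('p',-1,1),b(692,345)),(D,('p',1,1),b(465,302))]
hs=[(S,('h',-1,1,36),a(318,62)),(S,('h',1,-1,36),a(257,27)),(S,('h',-1,-1,36),a(283,29)),(D,('h',-1,1,36),b(683,95+0))][:3]
for nm,o in(("wrist plate",wo),("wrist head",ho),("wrist both",wo+ho),("head W+S",ho+hs),("all",wo+ho+so+hs)):
    p,r=fit(stand,o,[496,234,.08]);m=stand(p);print(nm,p.round(3),r.round(1).tolist(),"mouth",m['mouth'].round(1))
# free mouth incl height from head corners, wrist+scene
def head(p):
    Q=rz(p[3])*TR;return {('h',i,j,36):np.array(p[:3])+Q.apply([13*i,15*j,36]) for i in(-1,1) for j in(-1,1)}
p,r=fit(head,ho+hs,[474,233,135,.08]);print("free head mouth",p.round(3),r.round(1).tolist())
p,r=fit(head,ho,[474,233,135,.08]);print("free head mouth W",p.round(3),r.round(1).tolist())
ro=[(S,(0,-1),c(258,72)),(S,(0,1),c(322,235)),(S,(116,-1),c(78,45)),(S,(116,1),c(120,207)),(D,(116,-1),d(572,42)),(D,(116,1),d(455,190))]
rw=[(W1,(116,1),g(552,55)),(W1,(116,-1),g(765,275)),(W1,(0,1),g(497,332)),(W1,(0,-1),g(673,496))]
for nm,o in(("restW",rw),("rest all",ro+rw)):
    p,r=fit(rest,o,[470,-192,-.26]);print(nm,p.round(3),r.round(1).tolist())
E
python3 m.py | sed -n '/=====/,$p'
```

```text
=====
wrist plate [4.97903e+02 2.30658e+02 7.70000e-02] [[-0.3, -1.6], [0.3, -1.3], [-0.6, 0.9], [0.7, 1.0]] mouth [476. 229. 135.]
wrist head [4.97617e+02 2.31126e+02 8.30000e-02] [[-0.5, -0.2], [0.8, -0.4], [-0.1, 0.4], [-0.1, 0.2]] mouth [475.7 229.3 135. ]
wrist both [4.97667e+02 2.30810e+02 7.70000e-02] [[-0.5, -1.4], [0.2, -1.1], [-0.8, 1.1], [0.6, 1.3], [-0.3, -0.4], [1.0, -0.3], [-0.1, 0.2], [-0.1, 0.3]] mouth [475.7 229.1 135. ]
head W+S [4.97563e+02 2.31218e+02 8.00000e-02] [[-0.8, -0.2], [0.6, -0.2], [-0.4, 0.4], [-0.4, 0.3], [-0.4, -0.9], [-2.2, -1.0], [-1.5, -1.3]] mouth [475.6 229.5 135. ]
all [4.97444e+02 2.31357e+02 8.30000e-02] [[-1.3, -1.0], [-0.7, -1.2], [-0.9, 1.6], [0.5, 1.1], [-0.9, 0.0], [0.5, -0.1], [-0.4, 0.6], [-0.4, 0.4], [-1.2, -0.0], [-1.2, -2.0], [0.1, -0.9], [-1.1, -3.1], [-0.7, -0.9], [-0.3, -0.9], [-2.2, -1.0], [-1.4, -1.3]] mouth [475.5 229.5 135. ]
free head mouth [4.75992e+02 2.29338e+02 1.32709e+02 8.00000e-02] [[-0.5, 0.0], [0.4, 0.0], [-0.1, 0.3], [-0.6, 0.2], [-0.7, -0.1], [-2.5, -0.2], [-1.8, -0.5]]
free head mouth W [4.76339e+02 2.29234e+02 1.31269e+02 8.30000e-02] [[-0.2, 0.1], [0.4, -0.1], [0.2, 0.1], [-0.5, -0.1]]
restW [ 4.73493e+02 -1.99407e+02 -2.43000e-01] [[-1.1, 0.3], [0.9, 1.1], [-0.8, -1.2], [1.4, -0.3]]
rest all [ 4.72955e+02 -1.98566e+02 -2.43000e-01] [[-2.1, -0.4], [-1.6, -0.7], [-2.7, -1.4], [-0.4, -0.7], [-0.6, -1.8], [-0.5, -1.2], [-2.0, 0.7], [-0.1, 1.5], [-1.6, -1.0], [0.6, -0.0]]
```

```bash
cat >> plan.py <<'E'
M=np.array([475.8,229.3,134.]);YAW=.08;AX=(rz(YAW)*Ro.from_euler('y',-np.pi/6)).apply([0,0,1])
FL=np.diag([-1,-1,1,1.])
def tube(h,yaw=YAW): return tool(yaw,np.pi/6,M+h*AX)@FL
E
python3 - <<'E'
from plan import *
print(sense()["qpos"].round(2));rows(tube(60),5)
E
```

```text
[ 0.72 -0.07  2.25 -0.56  0.61 -0.28]
5 x [-0.0005, -0.0012, 0.0106] [-0.0017, -0.0008, -0.0477]
```

Call:
play_rows(moves=[[[-0.0005,-0.0012,0.0106],[-0.0017,-0.0008,-0.0477],100],[[-0.0005,-0.0012,0.0106],[-0.0017,-0.0008,-0.0477],100],[[-0.0005,-0.0012,0.0106],[-0.0017,-0.0008,-0.0477],100],[[-0.0005,-0.0012,0.0106],[-0.0017,-0.0008,-0.0477],100],[[-0.0005,-0.0012,0.0106],[-0.0017,-0.0008,-0.0477],100],[[0,0,0],[0,0,0],100],[[0,0,0],[0,0,0],100]])

```text
clock: 6.35
eef_pos: [445.8, 228.3, 185.8]
tcp_rot: [3.137, 0.524, -3.069]
contact_force: [-0.1, 0.4, 0.4]
opening: 1.001
```

Run:
```python
from plan import *
import cv2
print(sense()["qpos"].round(2),sense()["contact_force"].round(2));rows(tube(5),6);rows(tube(60),1)
f=grab_frame("wrist");np.savez("pics/w3.npz",**f);i=f["pixels"][:,:,::-1].copy()
m=__import__("m").head([*M,YAW])
for k in m:
    p=proj(f,m[k]);print(k,p.round(1))
cv2.imwrite("pics/w3.png",cv2.convertScaleAbs(cv2.resize(i[100:400,130:430],(600,600),interpolation=cv2.INTER_CUBIC),alpha=1.4))
```

```text
[ 0.66  0.05  2.27 -0.66  0.46 -0.44] [-0.15  0.36  0.44]
6 x [-0.0, -0.0002, 0.0091] [0.0001, 0.0, -0.001]
1 x [-0.0, -0.0014, -0.0001] [0.0007, 0.0001, -0.0061]
stand [513. 252.  12.]
rest [ 520. -194.   35.]
jarA [709.   4.  85.]
jarB [720. 161.  85.]
dish [430.  11.  45.]
side jarA [700.   4.  85.]
side jarB [717. 159.  85.]
side dish [424.  11.  45.]
stand [4.96302e+02 2.34505e+02 8.20000e-02] 2.3
stand [4.96302e+02 2.34505e+02 8.20000e-02] 2.3
stand [4.96302e+02 2.34505e+02 8.20000e-02] 2.3
[[0.0, 0.9], [0.0, -1.2], [1.2, -2.3], [0.3, 0.4], [-1.0, -1.6], [-0.7, 0.5]]
mouth [255.  99.] [627. 133.] [474.4 232.7 135. ]
('h', -1, -1, 10) [259.  66.] [662. 110.] [459.4 216.4 137.2]
('h', -1, -1, 36) [283.  27.] [686.  92.] [446.4 215.4 159.7]
('h', -1, 1, 10) [298. 102.] [653. 161.] [456.9 246.3 137.2]
('h', -1, 1, 36) [322.  62.] [677. 143.] [444.  245.3 159.7]
('h', 1, -1, 10) [230.  66.] [620.  92.] [481.8 218.3 150.2]
('h', 1, -1, 36) [254.  26.] [644.  73.] [468.9 217.2 172.7]
('h', 1, 1, 10) [269. 102.] [610. 143.] [479.4 248.2 150.2]
('h', 1, 1, 36) [294.  62.] [634. 125.] [4
[... 1278 characters left out ...]
 135. ]
free head mouth [4.75992e+02 2.29338e+02 1.32709e+02 8.00000e-02] [[-0.5, 0.0], [0.4, 0.0], [-0.1, 0.3], [-0.6, 0.2], [-0.7, -0.1], [-2.5, -0.2], [-1.8, -0.5]]
free head mouth W [4.76339e+02 2.29234e+02 1.31269e+02 8.30000e-02] [[-0.2, 0.1], [0.4, -0.1], [0.2, 0.1], [-0.5, -0.1]]
restW [ 4.73493e+02 -1.99407e+02 -2.43000e-01] [[-1.1, 0.3], [0.9, 1.1], [-0.8, -1.2], [1.4, -0.3]]
rest all [ 4.72955e+02 -1.98566e+02 -2.43000e-01] [[-2.1, -0.4], [-1.6, -0.7], [-2.7, -1.4], [-0.4, -0.7], [-0.6, -1.8], [-0.5, -1.2], [-2.0, 0.7], [-0.1, 1.5], [-1.6, -1.0], [0.6, -0.0]]
('h', -1, -1, 36) [251.3 223.6]
('h', -1, 1, 36) [308.  223.3]
('h', 1, -1, 36) [252.9 267.1]
('h', 1, 1, 36) [307.  266.8]
```

View pics/w3.png

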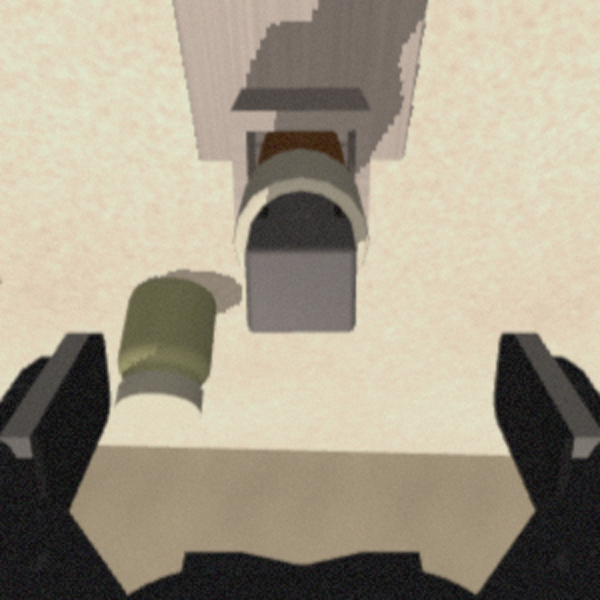

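The head is centred between the fingers: crop columns 247–356, with the finger midpoint at 301.5. Straight in, then.

Call:
play_rows(moves=[[[0,0,0.0092],[0,0,-0.001],100],[[0,0,0.0092],[0,0,-0.001],100],[[0,0,0.0092],[0,0,-0.001],100],[[0,0,0.0092],[0,0,-0.001],100],[[0,0,0.0092],[0,0,-0.001],90],[[0,0,0.0092],[0,0,-0.001],70],[[0,0,0],[0,0,0],50],[[0,0,0],[0,0,0],40]], squeeze=30)

```text
clock: 7.2
eef_pos: [472.9, 231.7, 137.6]
tcp_rot: [3.141, 0.523, -3.059]
contact_force: [0.4, 0.5, 0.4]
opening: 0.405
```

Call:
play_rows(moves=[[[0,0,0],[0,0,0],20],[[0,0,0],[0,0,0],10],[[0,0,0],[0,0,0],0],[[0,0,0],[0,0,0],0],[[0,0,0],[0,0,0],0],[[0,0,0],[0,0,0],0]], squeeze=40)

```text
clock: 7.8
eef_pos: [472.9, 231.5, 138.0]
tcp_rot: [3.141, 0.524, -3.059]
contact_force: [-0.3, -4.0, -1.5]
opening: 0.346
```

```bash
sed -n '/^import\|^from/p' m.py|head -2
python3 - <<'E'
from plan import *
import cv2
s=sense();print(s["qpos"].round(3),s["contact_force"].round(2),s["wrist_torque"].round(2),s["opening"]);T=cur();v=T[:3,3]-M
B=tube(0)[:3,:3];print("tool-frame offset from mouth",(B.T@v).round(2)); 
f=grab_frame("wrist");cv2.imwrite("pics/w4.png",cv2.convertScaleAbs(cv2.resize(f["pixels"][100:400,130:430,::-1],(600,600),interpolation=cv2.INTER_CUBIC),alpha=1.4))
E
```

```text
from h import *
[ 0.619  0.18   2.27  -0.859  0.344 -0.266] [-0.28 -3.96 -1.5 ] [-0.67  0.47 -0.38] 0.34552039503869814
tool-frame offset from mouth [ 0.36  2.41 -4.88]
```

View pics/w4.png

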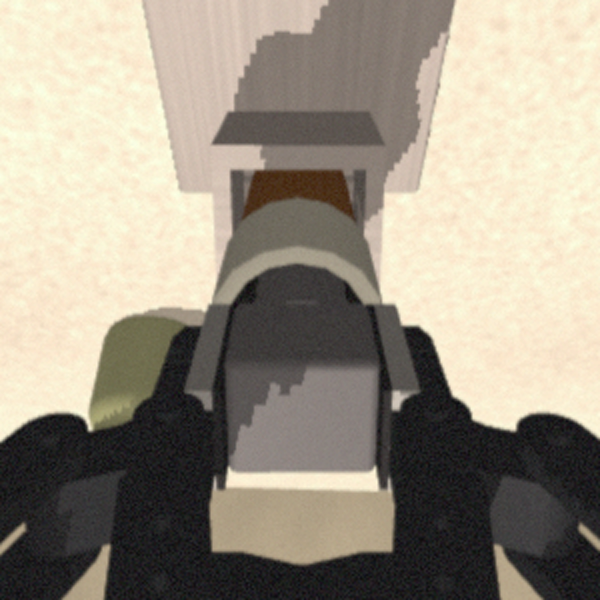

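The head is gripped squarely (opening 0.346, about 29.4 mm) and the pad tips are clear of the rim. There is a side force of -4 N in y, so I'll ease the arm that way and raise the grip.

Call:
play_rows(moves=[[[0,-0.001,0],[0,0,0],0],[[0,0,0],[0,0,0],0],[[0,0,0],[0,0,0],0]], squeeze=90)

```text
clock: 8.15
eef_pos: [473.1, 230.9, 138.2]
tcp_rot: [3.14, 0.524, -3.059]
contact_force: [-4.5, -2.5, 1.4]
opening: 0.341
```

Run:
```python
from plan import *
s=sense();print(s["eef_pos"],s["tcp_rot"],s["contact_force"].round(2),s["wrist_torque"].round(2),s["opening"])
```

```text
[473.06524407 230.89458769 138.16114256] [ 3.1401938   0.52428834 -3.05930851] [-4.45 -2.54  1.43] [-0.33  0.77 -0.21] 0.3410294282709682
```

Run:
```python
import numpy as np
d=13.5;print("d per swing: row y,z (mm)")
for k in range(17):
    n=2 if k==0 else 4
    l=.5;a=[]
    for i in range(n): a.append(((d+l)*np.sin(.075),d-(d+l)*np.cos(.075)));d+=l
    print(k,"+-"[k%2],np.mean(a,0).round(2),"lift",d-13.5)
```

```text
d per swing: row y,z (mm)
0 + [ 1.07 -0.46] lift 1.0
1 - [ 1.18 -0.46] lift 3.0
2 + [ 1.33 -0.45] lift 5.0
3 - [ 1.48 -0.44] lift 7.0
4 + [ 1.63 -0.44] lift 9.0
5 - [ 1.78 -0.43] lift 11.0
6 + [ 1.93 -0.43] lift 13.0
7 - [ 2.08 -0.42] lift 15.0
8 + [ 2.23 -0.42] lift 17.0
9 - [ 2.38 -0.41] lift 19.0
10 + [ 2.53 -0.41] lift 21.0
11 - [ 2.68 -0.4 ] lift 23.0
12 + [ 2.83 -0.39] lift 25.0
13 - [ 2.98 -0.39] lift 27.0
14 + [ 3.13 -0.38] lift 29.0
15 - [ 3.28 -0.38] lift 31.0
16 + [ 3.43 -0.37] lift 33.0
```

Call:
play_rows(moves=[[[0,-0.001,0],[0,0,0],0],[[0,0,0],[0,0,0],0],[[0,0.00107,-0.00046],[0.075,0,0],0],[[0,0.00107,-0.00046],[0.075,0,0],0],[[0,0,0],[0,0,0],0]])

```text
clock: 8.65
eef_pos: [472.7, 233.1, 138.6]
tcp_rot: [-2.991, 0.524, -3.058]
contact_force: [3.0, -3.3, -4.1]
opening: 0.338
```

Run:
```python
from plan import *
s=sense();print(s["eef_pos"],s["tcp_rot"],s["contact_force"].round(2),s["wrist_torque"].round(2),"axial",(AX@s["contact_force"]).round(1))
T=cur();print(Ro.from_matrix(tube(0)[:3,:3].T@T[:3,:3]).as_rotvec().round(3),"lips->", (tube(0)[:3,:3].T@(T[:3,3]+T[:3,2]*14.5-M)).round(2))
```

```text
[472.69250129 233.12821241 138.60991957] [-2.99059797  0.52410607 -3.05832573] [ 2.95 -3.32 -4.07] [-0.28  0.15 -0.2 ] axial -4.9
[ 0.149 -0.001 -0.003] lips-> [0.1  1.91 8.95]
```

Call:
play_rows(moves=[[[0,-0.00118,-0.00046],[-0.075,0,0],0],[[0,-0.00118,-0.00046],[-0.075,0,0],0],[[0,-0.00118,-0.00046],[-0.075,0,0],0],[[0,-0.00118,-0.00046],[-0.075,0,0],0],[[0,0,0],[0,0,0],0],[[0,0.00133,-0.00045],[0.075,0,0],0],[[0,0.00133,-0.00045],[0.075,0,0],0],[[0,0.00133,-0.00045],[0.075,0,0],0],[[0,0.00133,-0.00045],[0.075,0,0],0],[[0,0,0],[0,0,0],0]])

```text
clock: 9.65
eef_pos: [469.8, 234.7, 141.4]
tcp_rot: [-2.97, 0.517, -3.054]
contact_force: [11.7, -9.1, 6.1]
opening: 0.336
```

```bash
cat > chk.py <<'E'
from plan import *
import cv2,sys
s=sense();print(s["clock"],s["qpos"].round(2),s["contact_force"].round(2),s["wrist_torque"].round(2),"axial",(AX@s["contact_force"]).round(1),s["opening"])
T=cur();print(Ro.from_matrix(tube(0)[:3,:3].T@T[:3,:3]).as_rotvec().round(3),"tool-frame",(tube(0)[:3,:3].T@(T[:3,3]-M)).round(2))
if len(sys.argv)>1:
    f=grab_frame("wrist");cv2.imwrite(f"pics/{sys.argv[1]}.png",cv2.convertScaleAbs(cv2.resize(f["pixels"][100:400,130:430,::-1],(600,600),interpolation=cv2.INTER_CUBIC),alpha=1.4))
    f=grab_frame("scene");cv2.imwrite(f"pics/{sys.argv[1]}s.png",f["pixels"][:,:,::-1])
E
python3 chk.py w5
```

```text
9.65 [ 0.75  0.23  2.2  -0.89  0.59 -0.14] [11.7  -9.08  6.14] [-1.44 -2.32 -0.56] axial -0.1 0.3359588026664325
[ 0.168  0.007 -0.007] tool-frame [ 1.14  5.84 -9.2 ]
```

View pics/w5.png

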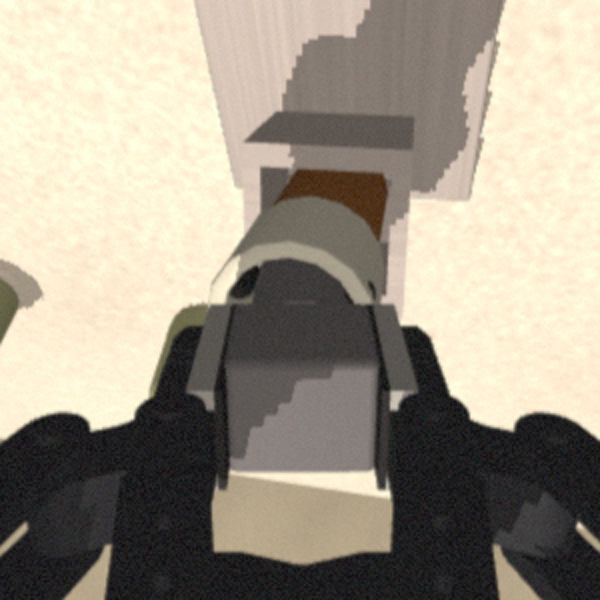

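The tube is seated and the stopper is tilted correctly. The overshoot of about 2 mm in y and 1 mm in x comes from wrist speed limits, so I'll use slower rows and re-aim each swing from the measured pose.

```bash
cat > sw.py <<'E'
from plan import *
import sys
phi,d=float(sys.argv[1]),float(sys.argv[2]);n=int(sys.argv[3])
B=tube(0)[:3,:3]
def pose(phi,d):
    T=np.eye(4);T[:3,:3]=B@Ro.from_rotvec([phi,0,0]).as_matrix();T[:3,3]=M+B@[.3,1.2+d*np.sin(phi),8.6-d*np.cos(phi)];return T
s=sense();T=cur();print(round(s["clock"],2),s["qpos"].round(2),s["contact_force"].round(1),"axial",(AX@s["contact_force"]).round(1),"op",round(s["opening"],3))
print("phi",Ro.from_matrix(B.T@T[:3,:3]).as_rotvec().round(3),"pos",(B.T@(T[:3,3]-M)).round(2))
T0=None
for a in sys.argv[4:] or [None]:
    rows(pose(phi,d),n,T0);T0=pose(phi,d)
    phi,d=-phi,d+2
E
python3 sw.py -.15 20.5 8 1 2
```

```text
9.75 [ 0.74  0.23  2.2  -0.89  0.59 -0.14] [ 7.9 -6.5  6.5] axial 1.9 op 0.339
phi [ 0.166  0.007 -0.007] pos [ 1.13  5.33 -9.24]
8 x [-0.0001, -0.0009, -0.0003] [-0.0394, -0.0009, 0.0008]
8 x [0.0, 0.0008, -0.0002] [0.0375, 0.0, -0.0]
```

Call:
play_rows(moves=[[[-0.0001,-0.0009,-0.0003],[-0.0394,-0.0009,0.0008],0],[[-0.0001,-0.0009,-0.0003],[-0.0394,-0.0009,0.0008],0],[[-0.0001,-0.0009,-0.0003],[-0.0394,-0.0009,0.0008],0],[[-0.0001,-0.0009,-0.0003],[-0.0394,-0.0009,0.0008],0],[[-0.0001,-0.0009,-0.0003],[-0.0394,-0.0009,0.0008],0],[[-0.0001,-0.0009,-0.0003],[-0.0394,-0.0009,0.0008],0],[[-0.0001,-0.0009,-0.0003],[-0.0394,-0.0009,0.0008],0],[[-0.0001,-0.0009,-0.0003],[-0.0394,-0.0009,0.0008],0],[[0,0,0],[0,0,0],0]])

```text
clock: 10.65
eef_pos: [469.3, 227.3, 143.7]
tcp_rot: [2.99, 0.522, -3.065]
contact_force: [3.0, 0.7, 4.3]
opening: 0.339
```

```bash
python3 sw.py .15 22.5 8 1 2
```

```text
10.65 [ 0.49  0.14  2.32 -0.37  0.16 -0.85] [3.  0.7 4.3] axial 2.2 op 0.339
phi [-0.15   0.002  0.003] pos [  0.89  -1.5  -11.76]
8 x [-0.0001, 0.0008, -0.0002] [0.0375, -0.0003, -0.0004]
8 x [0.0, -0.0009, -0.0002] [-0.0375, -0.0, 0.0]
```

Call:
play_rows(moves=[[[-0.0001,0.0008,-0.0002],[0.0375,-0.0003,-0.0004],0],[[-0.0001,0.0008,-0.0002],[0.0375,-0.0003,-0.0004],0],[[-0.0001,0.0008,-0.0002],[0.0375,-0.0003,-0.0004],0],[[-0.0001,0.0008,-0.0002],[0.0375,-0.0003,-0.0004],0],[[-0.0001,0.0008,-0.0002],[0.0375,-0.0003,-0.0004],0],[[-0.0001,0.0008,-0.0002],[0.0375,-0.0003,-0.0004],0],[[-0.0001,0.0008,-0.0002],[0.0375,-0.0003,-0.0004],0],[[-0.0001,0.0008,-0.0002],[0.0375,-0.0003,-0.0004],0],[[0,0,0],[0,0,0],0],[[0,-0.0009,-0.0002],[-0.0375,0,0],0],[[0,-0.0009,-0.0002],[-0.0375,0,0],0],[[0,-0.0009,-0.0002],[-0.0375,0,0],0],[[0,-0.0009,-0.0002],[-0.0375,0,0],0],[[0,-0.0009,-0.0002],[-0.0375,0,0],0],[[0,-0.0009,-0.0002],[-0.0375,0,0],0],[[0,-0.0009,-0.0002],[-0.0375,0,0],0],[[0,-0.0009,-0.0002],[-0.0375,0,0],0],[[0,0,0],[0,0,0],0]])

```text
clock: 12.45
eef_pos: [467.7, 226.3, 146.7]
tcp_rot: [2.992, 0.523, -3.061]
contact_force: [1.9, 1.0, 4.5]
opening: 0.337
```

```bash
python3 sw.py .15 26.5 8 1 2
```

```text
12.45 [ 0.49  0.13  2.32 -0.36  0.17 -0.87] [1.9 1.  4.5] axial 3.0 op 0.337
phi [-0.15   0.001 -0.   ] pos [  0.87  -2.37 -15.22]
8 x [-0.0001, 0.001, -0.0003] [0.0375, -0.0001, 0.0001]
8 x [-0.0, -0.001, -0.0002] [-0.0375, -0.0, 0.0]
```

Call:
play_rows(moves=[[[-0.0001,0.001,-0.0003],[0.0375,0,0],0],[[-0.0001,0.001,-0.0003],[0.0375,0,0],0],[[-0.0001,0.001,-0.0003],[0.0375,0,0],0],[[-0.0001,0.001,-0.0003],[0.0375,0,0],0],[[-0.0001,0.001,-0.0003],[0.0375,0,0],0],[[-0.0001,0.001,-0.0003],[0.0375,0,0],0],[[-0.0001,0.001,-0.0003],[0.0375,0,0],0],[[-0.0001,0.001,-0.0003],[0.0375,0,0],0],[[0,0,0],[0,0,0],0],[[0,-0.001,-0.0002],[-0.0375,0,0],0],[[0,-0.001,-0.0002],[-0.0375,0,0],0],[[0,-0.001,-0.0002],[-0.0375,0,0],0],[[0,-0.001,-0.0002],[-0.0375,0,0],0],[[0,-0.001,-0.0002],[-0.0375,0,0],0],[[0,-0.001,-0.0002],[-0.0375,0,0],0],[[0,-0.001,-0.0002],[-0.0375,0,0],0],[[0,-0.001,-0.0002],[-0.0375,0,0],0],[[0,0,0],[0,0,0],0]])

```text
clock: 14.25
eef_pos: [465.6, 226.1, 150.5]
tcp_rot: [2.992, 0.522, -3.061]
contact_force: [0.4, 4.3, 3.8]
opening: 0.338
```

```bash
python3 sw.py .15 30.5 8 1 2
```

```text
14.25 [ 0.49  0.12  2.32 -0.34  0.18 -0.89] [0.4 4.3 3.8] axial 2.9 op 0.338
phi [-0.15   0.002 -0.   ] pos [  0.76  -2.38 -19.52]
8 x [-0.0001, 0.001, -0.0002] [0.0375, -0.0002, 0.0]
8 x [-0.0, -0.0012, -0.0002] [-0.0375, -0.0, 0.0]
```

Call:
play_rows(moves=[[[-0.0001,0.0011,-0.0002],[0.0375,0,0],0],[[-0.0001,0.0011,-0.0002],[0.0375,0,0],0],[[-0.0001,0.0011,-0.0002],[0.0375,0,0],0],[[-0.0001,0.0011,-0.0002],[0.0375,0,0],0],[[-0.0001,0.0011,-0.0002],[0.0375,0,0],0],[[-0.0001,0.0011,-0.0002],[0.0375,0,0],0],[[-0.0001,0.0011,-0.0002],[0.0375,0,0],0],[[-0.0001,0.0011,-0.0002],[0.0375,0,0],0],[[0,0,0],[0,0,0],0],[[0,-0.0012,-0.0002],[-0.0375,0,0],0],[[0,-0.0012,-0.0002],[-0.0375,0,0],0],[[0,-0.0012,-0.0002],[-0.0375,0,0],0],[[0,-0.0012,-0.0002],[-0.0375,0,0],0],[[0,-0.0012,-0.0002],[-0.0375,0,0],0],[[0,-0.0012,-0.0002],[-0.0375,0,0],0],[[0,-0.0012,-0.0002],[-0.0375,0,0],0],[[0,-0.0012,-0.0002],[-0.0375,0,0],0],[[0,0,0],[0,0,0],0]])

```text
clock: 16.05
eef_pos: [464.1, 224.7, 153.4]
tcp_rot: [2.993, 0.521, -3.062]
contact_force: [0.3, 4.2, 3.4]
opening: 0.334
```

```bash
python3 sw.py .15 34.5 8 1 2
```

```text
16.05 [ 0.49  0.11  2.32 -0.32  0.19 -0.91] [0.3 4.2 3.4] axial 2.6 op 0.334
phi [-0.149  0.003  0.   ] pos [  0.74  -3.68 -22.82]
8 x [-0.0001, 0.0013, -0.0003] [0.0373, -0.0004, -0.0]
8 x [0.0, -0.0013, -0.0002] [-0.0375, -0.0, 0.0]
```

Call:
play_rows(moves=[[[-0.0001,0.0013,-0.0003],[0.0375,0,0],0],[[-0.0001,0.0013,-0.0003],[0.0375,0,0],0],[[-0.0001,0.0013,-0.0003],[0.0375,0,0],0],[[-0.0001,0.0013,-0.0003],[0.0375,0,0],0],[[-0.0001,0.0013,-0.0003],[0.0375,0,0],0],[[-0.0001,0.0013,-0.0003],[0.0375,0,0],0],[[-0.0001,0.0013,-0.0003],[0.0375,0,0],0],[[-0.0001,0.0013,-0.0003],[0.0375,0,0],0],[[0,0,0],[0,0,0],0],[[0,-0.0013,-0.0002],[-0.0375,0,0],0],[[0,-0.0013,-0.0002],[-0.0375,0,0],0],[[0,-0.0013,-0.0002],[-0.0375,0,0],0],[[0,-0.0013,-0.0002],[-0.0375,0,0],0],[[0,-0.0013,-0.0002],[-0.0375,0,0],0],[[0,-0.0013,-0.0002],[-0.0375,0,0],0],[[0,-0.0013,-0.0002],[-0.0375,0,0],0],[[0,-0.0013,-0.0002],[-0.0375,0,0],0],[[0,0,0],[0,0,0],0]])

```text
clock: 17.85
eef_pos: [462.2, 224.6, 157.4]
tcp_rot: [2.993, 0.52, -3.062]
contact_force: [-0.5, 5.8, -0.7]
opening: 0.338
```

```bash
python3 sw.py .15 38.5 8 1 2
```

```text
17.85 [ 0.49  0.09  2.32 -0.3   0.2  -0.92] [-0.5  5.8 -0.7] axial -0.6 op 0.338
phi [-0.149  0.003  0.   ] pos [  0.34  -3.61 -27.2 ]
8 x [-0.0, 0.0013, -0.0003] [0.0373, -0.0004, -0.0]
8 x [-0.0, -0.0015, -0.0002] [-0.0375, -0.0, 0.0]
```

Call:
play_rows(moves=[[[0,0.0013,-0.0003],[0.0375,0,0],0],[[0,0.0013,-0.0003],[0.0375,0,0],0],[[0,0.0013,-0.0003],[0.0375,0,0],0],[[0,0.0013,-0.0003],[0.0375,0,0],0],[[0,0.0013,-0.0003],[0.0375,0,0],0],[[0,0.0013,-0.0003],[0.0375,0,0],0],[[0,0.0013,-0.0003],[0.0375,0,0],0],[[0,0.0013,-0.0003],[0.0375,0,0],0],[[0,0,0],[0,0,0],0],[[0,-0.0014,-0.0002],[-0.0375,0,0],0],[[0,-0.0014,-0.0002],[-0.0375,0,0],0],[[0,-0.0014,-0.0002],[-0.0375,0,0],0],[[0,-0.0014,-0.0002],[-0.0375,0,0],0],[[0,-0.0014,-0.0002],[-0.0375,0,0],0],[[0,-0.0014,-0.0002],[-0.0375,0,0],0],[[0,-0.0014,-0.0002],[-0.0375,0,0],0],[[0,-0.0014,-0.0002],[-0.0375,0,0],0],[[0,0,0],[0,0,0],0]])

```text
clock: 19.65
eef_pos: [459.5, 222.4, 160.5]
tcp_rot: [2.995, 0.518, -3.062]
contact_force: [-0.5, -0.8, -0.2]
opening: 0.336
```

```bash
python3 sw.py 0 43 4 1
python3 - <<'E'
from plan import *
E
```

```text
19.65 [ 0.49  0.08  2.32 -0.29  0.21 -0.93] [-0.5 -0.8 -0.2] axial 0.1 op 0.336
phi [-0.147  0.005  0.   ] pos [  1.33  -5.6  -31.32]
4 x [-0.0003, 0.0018, -0.0006] [0.0367, -0.0013, -0.0001]
```

The plug is free (forces about 0). I'll centre it and draw it straight out.

Call:
play_rows(moves=[[[-0.0003,0.0018,-0.0006],[0.0367,-0.0013,0],0],[[-0.0003,0.0018,-0.0006],[0.0367,-0.0013,0],0],[[-0.0003,0.0018,-0.0006],[0.0367,-0.0013,0],0],[[-0.0003,0.0018,-0.0006],[0.0367,-0.0013,0],0],[[0,0,-0.005],[0,0,0],0],[[0,0,-0.01],[0,0,0],0],[[0,0,-0.015],[0,0,0],0],[[0,0,-0.02],[0,0,0],0],[[0,0,-0.02],[0,0,0],0],[[0,0,0],[0,0,0],0],[[0,0,0],[0,0,0],0]])

```text
clock: 20.75
eef_pos: [424.1, 227.8, 224.8]
tcp_rot: [3.141, 0.525, -3.06]
contact_force: [0.5, 0.1, -1.0]
opening: 0.336
```

```bash
cat >> plan.py <<'E'
RO=np.array([473.5,-199.4,15.]);RY=-.243;RT=np.deg2rad(22)
RQ=rz(RY)*Ro.from_euler('y',-RT)
def onrest(x,y,z): return tool(RY,RT,RO+RQ.apply([x,y,z]))@FL   # TCP in rest frame
E
python3 chk.py w6
python3 - <<'E'
from plan import *
rows(onrest(18,0,110),16)
import cv2
a=cv2.imread("pics/scene0.png")[250:360,300:410];b=cv2.imread("pics/w6s.png")[250:360,300:410]
w=cv2.imread("pics/w6.png")
v=np.hstack([cv2.resize(a,(300,300)),cv2.resize(b,(300,300))])
cv2.imwrite("pics/v6.png",np.vstack([v,cv2.resize(w,(300,300)).repeat(2,1)[:, :600]*0+np.hstack([cv2.resize(w,(300,300))]*2)]))
E
```

```text
20.75 [ 0.7  -0.06  2.26 -0.57  0.57 -0.53] [ 0.51  0.1  -0.97] [-0.01  0.3   0.01] axial -1.1 0.33624136156959317
[-0.001 -0.001 -0.001] tool-frame [  -0.65    2.66 -104.51]
16 x [-0.0004, -0.0263, 0.0071] [0.0088, 0.0086, 0.0183]
```

View pics/v6.png

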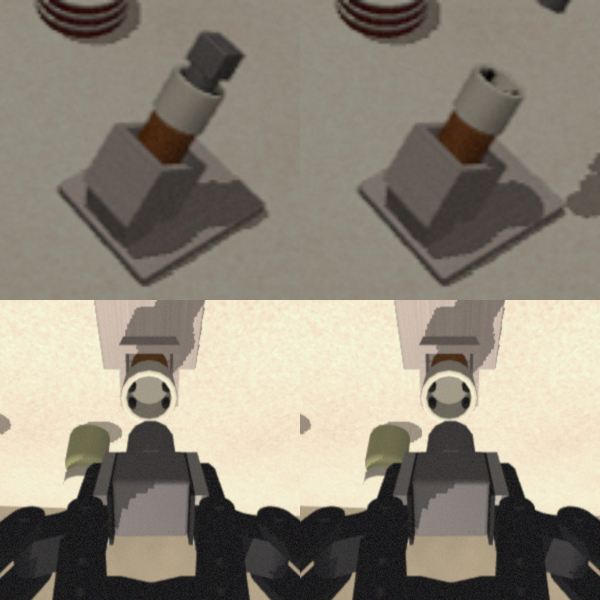

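The tube is still fully down and looks the same as before, and the stopper is out and held squarely. Next I'll transfer to above the rest.

Call:
play_rows(moves=[[[-0.0004,-0.0263,0.0071],[0.0088,0.0086,0.0183],0],[[-0.0004,-0.0263,0.0071],[0.0088,0.0086,0.0183],0],[[-0.0004,-0.0263,0.0071],[0.0088,0.0086,0.0183],0],[[-0.0004,-0.0263,0.0071],[0.0088,0.0086,0.0183],0],[[-0.0004,-0.0263,0.0071],[0.0088,0.0086,0.0183],0],[[-0.0004,-0.0263,0.0071],[0.0088,0.0086,0.0183],0],[[-0.0004,-0.0263,0.0071],[0.0088,0.0086,0.0183],0],[[-0.0004,-0.0263,0.0071],[0.0088,0.0086,0.0183],0],[[-0.0004,-0.0263,0.0071],[0.0088,0.0086,0.0183],0],[[-0.0004,-0.0263,0.0071],[0.0088,0.0086,0.0183],0],[[-0.0004,-0.0263,0.0071],[0.0088,0.0086,0.0183],0],[[-0.0004,-0.0263,0.0071],[0.0088,0.0086,0.0183],0],[[-0.0004,-0.0263,0.0071],[0.0088,0.0086,0.0183],0],[[-0.0004,-0.0263,0.0071],[0.0088,0.0086,0.0183],0],[[-0.0004,-0.0263,0.0071],[0.0088,0.0086,0.0183],0],[[-0.0004,-0.0263,0.0071],[0.0088,0.0086,0.0183],0],[[0,0,0],[0,0,0],0],[[0,0,0],[0,0,0],0]])

```text
clock: 22.65
eef_pos: [449.0, -193.7, 122.7]
tcp_rot: [3.14, 0.381, 2.896]
contact_force: [-0.7, -0.0, -0.6]
opening: 0.335
```

```bash
cat > rs.py <<'E'
from plan import *
import sys
s=sense();T=cur();f=s["contact_force"];B=onrest(0,0,0)[:3,:3]
print(round(s["clock"],2),s["qpos"].round(2),"F rest frame",RQ.inv().apply(f).round(1),"tau",s["wrist_torque"].round(2),"op",round(s["opening"],3))
print("TCP rest frame",RQ.inv().apply(T[:3,3]-RO).round(1),"rot err",Ro.from_matrix(B.T@T[:3,:3]).as_rotvec().round(3))
if len(sys.argv)>4: rows(onrest(*map(float,sys.argv[1:4])),int(sys.argv[4]))
E
python3 rs.py 18 0 45 6
```

```text
22.65 [-0.47  0.16  2.28  0.25  0.34 -2.02] F rest frame [-0.8 -0.2 -0.3] tau [ 0.07  0.21 -0.  ] op 0.335
TCP rest frame [ 17.   -0.3 109.2] rot err [-0.     0.002  0.002]
6 x [-0.0002, 0.0001, 0.0107] [0.0001, -0.0004, -0.0003]
```

Call:
play_rows(moves=[[[-0.0005,0,0.011],[0,0,0],0],[[-0.0005,0,0.011],[0,0,0],0],[[-0.0005,0,0.011],[0,0,0],0],[[-0.0005,0,0.011],[0,0,0],0],[[-0.0005,0,0.011],[0,0,0],0],[[-0.0005,0,0.011],[0,0,0],0],[[0,0,0],[0,0,0],0],[[0,0,0.002],[0,0,0],0],[[0,0,0.002],[0,0,0],0],[[0,0,0.002],[0,0,0],0],[[0,0,0],[0,0,0],0],[[0,0,0],[0,0,0],0]])

```text
clock: 23.85
eef_pos: [478.7, -200.4, 58.4]
tcp_rot: [3.141, 0.384, 2.898]
contact_force: [-0.3, -0.4, -0.9]
opening: 0.337
```

```bash
python3 rs.py
python3 - <<'E'
from rig import *
import cv2
f=grab_frame("wrist");cv2.imwrite("pics/w7.png",f["pixels"][:,:,::-1])
E
```

```text
23.85 [-0.45  0.34  2.26  0.45  0.18 -2.2 ] F rest frame [-0.5 -0.5 -0.8] tau [ 0.    0.22 -0.04] op 0.337
TCP rest frame [21.2  0.3 38.2] rot err [-0.001 -0.     0.   ]
```

Call:
play_rows(moves=[[[0,0,0.001],[0,0,0],0],[[0,0,0.001],[0,0,0],0],[[0,0,0.001],[0,0,0],0],[[0,0,0.001],[0,0,0],0],[[0,0,0],[0,0,0],0]])

```text
clock: 24.4
eef_pos: [480.1, -200.6, 54.3]
tcp_rot: [3.141, 0.383, 2.898]
contact_force: [0.3, -0.2, -0.7]
opening: 0.336
```

Call:
play_rows(moves=[[[0,0,0.001],[0,0,0],0],[[0,0,0.001],[0,0,0],0],[[0,0,0],[0,0,0],0]])

```text
clock: 24.7
eef_pos: [480.9, -200.9, 52.5]
tcp_rot: [3.141, 0.384, 2.898]
contact_force: [-0.4, -0.0, -0.6]
opening: 0.336
```

```bash
python3 rs.py
```

```text
24.7 [-0.45  0.35  2.26  0.48  0.17 -2.23] F rest frame [-0.5 -0.1 -0.4] tau [ 0.02  0.22 -0.02] op 0.336
TCP rest frame [21.   0.4 31.9] rot err [-0.001  0.     0.   ]
```

Still not touching. One millimetre at a time now.

Call:
play_rows(moves=[[[0,0,0.001],[0,0,0],0],[[0,0,0],[0,0,0],0]])

```text
clock: 24.9
eef_pos: [481.2, -201.0, 51.6]
tcp_rot: [3.141, 0.384, 2.898]
contact_force: [0.4, 0.2, -1.2]
opening: 0.338
```

Call:
play_rows(moves=[[[0,0,0.001],[0,0,0],0],[[0,0,0],[0,0,0],0]])

```text
clock: 25.1
eef_pos: [481.5, -201.0, 51.0]
tcp_rot: [3.141, 0.384, 2.898]
contact_force: [-3.4, 1.4, 6.2]
opening: 0.338
```

```bash
python3 rs.py
```

```text
25.1 [-0.45  0.36  2.26  0.49  0.17 -2.25] F rest frame [-1.   0.5  7. ] tau [0.12 0.34 0.04] op 0.338
TCP rest frame [21.1  0.4 30.3] rot err [-0.001 -0.     0.   ]
```

Face contact is at z = 30.3 with 7 N along the normal. I'll back off 1 mm and feel for the ledge.

Call:
play_rows(moves=[[[0,0,-0.001],[0,0,0],0],[[0.001,0,0],[0,0,0],0],[[0.001,0,0],[0,0,0],0],[[0.001,0,0],[0,0,0],0],[[0.001,0,0],[0,0,0],0],[[0,0,0],[0,0,0],0]])

```text
clock: 25.7
eef_pos: [477.4, -199.9, 50.0]
tcp_rot: [3.141, 0.383, 2.898]
contact_force: [0.0, -0.4, -1.2]
opening: 0.342
```

Call:
play_rows(moves=[[[0.001,0,0],[0,0,0],0],[[0.001,0,0],[0,0,0],0],[[0,0,0],[0,0,0],0]])

```text
clock: 26.0
eef_pos: [475.7, -199.6, 49.3]
tcp_rot: [3.141, 0.384, 2.898]
contact_force: [-1.6, 0.5, -1.6]
opening: 0.337
```

```bash
python3 rs.py
```

```text
26.0 [-0.45  0.36  2.27  0.52  0.16 -2.28] F rest frame [-2.1  0.1 -0.8] tau [0.09 0.23 0.05] op 0.337
TCP rest frame [14.8  0.4 31. ] rot err [-0.001  0.     0.   ]
```

Call:
play_rows(moves=[[[0.001,0,0],[0,0,0],0],[[0,0,0],[0,0,0],0],[[0,0,0],[0,0,0],0]])

```text
clock: 26.3
eef_pos: [474.9, -199.4, 49.0]
tcp_rot: [3.141, 0.384, 2.898]
contact_force: [0.2, -0.5, -1.8]
opening: 0.334
```

Call:
play_rows(moves=[[[0.001,0,0],[0,0,0],0],[[0,0,0],[0,0,0],0],[[0,0,0],[0,0,0],0]])

```text
clock: 26.6
eef_pos: [474.0, -199.1, 48.7]
tcp_rot: [3.141, 0.384, 2.898]
contact_force: [-0.5, 0.4, -0.7]
opening: 0.334
```

```bash
python3 rs.py
```

```text
26.6 [-0.45  0.36  2.28  0.54  0.16 -2.3 ] F rest frame [-0.8  0.3 -0.5] tau [0.11 0.26 0.03] op 0.334
TCP rest frame [13.   0.4 31. ] rot err [-0.001  0.     0.   ]
```

Call:
play_rows(moves=[[[0.001,0,0],[0,0,0],0],[[0,0,0],[0,0,0],0],[[0,0,0],[0,0,0],0]])

```text
clock: 26.9
eef_pos: [473.1, -198.9, 48.3]
tcp_rot: [3.141, 0.384, 2.898]
contact_force: [0.0, -0.5, -0.9]
opening: 0.339
```

Call:
play_rows(moves=[[[0.001,0,0],[0,0,0],0],[[0,0,0],[0,0,0],0],[[0,0,0],[0,0,0],0]])

```text
clock: 27.2
eef_pos: [472.4, -198.8, 48.0]
tcp_rot: [3.141, 0.384, 2.898]
contact_force: [1.4, -0.5, -0.1]
opening: 0.342
```

```bash
python3 rs.py
```

```text
27.2 [-0.45  0.36  2.28  0.55  0.15 -2.31] F rest frame [ 1.3 -0.2 -0.7] tau [-0.01  0.09 -0.04] op 0.342
TCP rest frame [11.2  0.3 31.1] rot err [-0.001 -0.     0.   ]
```

Call:
play_rows(moves=[[[0.0007,0,0],[0,0,0],0],[[0,0,0],[0,0,0],0],[[0,0,0],[0,0,0],0]])

```text
clock: 27.5
eef_pos: [472.2, -198.8, 48.0]
tcp_rot: [3.141, 0.385, 2.899]
contact_force: [3.0, 0.5, 0.3]
opening: 0.337
```

```bash
python3 rs.py
```

```text
27.5 [-0.45  0.36  2.28  0.56  0.15 -2.32] F rest frame [ 2.7  1.2 -0.7] tau [ 0.17 -0.55  0.06] op 0.337
TCP rest frame [11.   0.3 31.1] rot err [-0.001 -0.001  0.   ]
```

Ledge found at TCP x ≈ 11.1 (+2.7 N). I'll ease off 0.3 mm, set the foot on the face, relax the grip and open.

Call:
play_rows(moves=[[[-0.0003,0,0.0005],[0,0,0],0],[[0,0,0.0005],[0,0,0],0],[[0,0,0],[0,0,0],0],[[0,0,0],[0,0,0],0]], squeeze=20)

```text
clock: 27.9
eef_pos: [472.5, -199.0, 47.2]
tcp_rot: [3.141, 0.385, 2.898]
contact_force: [-0.6, -0.5, 7.0]
opening: 0.338
```

```bash
python3 rs.py
```

```text
27.9 [-0.45  0.36  2.28  0.56  0.15 -2.32] F rest frame [ 2.2 -0.6  6.7] tau [-0.01 -0.38  0.05] op 0.338
TCP rest frame [11.1  0.2 30.3] rot err [-0.001 -0.001  0.   ]
```

Seated against both the face and the ledge. Releasing slowly.

Call:
play_rows(moves=[[[0,0,0],[0,0,0],34],[[0,0,0],[0,0,0],36],[[0,0,0],[0,0,0],38],[[0,0,0],[0,0,0],42],[[0,0,0],[0,0,0],48],[[0,0,0],[0,0,0],55],[[0,0,0],[0,0,0],62],[[0,0,0],[0,0,0],70],[[0,0,0],[0,0,0],70]])

```text
clock: 28.8
eef_pos: [472.2, -198.7, 46.8]
tcp_rot: [3.141, 0.384, 2.899]
contact_force: [-0.0, 0.6, -0.9]
opening: 0.699
```

```bash
python3 rs.py
```

```text
28.8 [-0.45  0.36  2.28  0.56  0.15 -2.32] F rest frame [-0.5  0.6 -0.8] tau [ 0.02  0.17 -0.02] op 0.699
TCP rest frame [10.6  0.4 30. ] rot err [-0.001  0.     0.   ]
```

Released, with no contact force. I'll retreat straight along the normal.

Call:
play_rows(moves=[[[0,0,-0.005],[0,0,0],70],[[0,0,-0.01],[0,0,0],70],[[0,0,-0.015],[0,0,0],70],[[0,0,-0.02],[0,0,0],70],[[0,0,-0.025],[0,0,0],70],[[0,0,-0.025],[0,0,0],70],[[0,0,-0.025],[0,0,0],70],[[0,0,0],[0,0,0],70],[[0,0,0],[0,0,0],70]])

```text
clock: 29.7
eef_pos: [427.1, -187.7, 163.1]
tcp_rot: [3.141, 0.385, 2.899]
contact_force: [-0.7, -0.3, -0.1]
opening: 0.698
```

```bash
python3 - <<'E'
from plan import *
import cv2
w=grab_frame("wrist")["pixels"][:,:,::-1];s=grab_frame("scene")["pixels"][:,:,::-1];d=grab_frame("side")["pixels"][:,:,::-1]
s0=cv2.imread("pics/scene0.png")
k=lambda i,x,y,w_,h:cv2.resize(i[y:y+h,x:x+w_],(400,300),interpolation=cv2.INTER_CUBIC)
cv2.imwrite("pics/fin.png",np.vstack([np.hstack([k(w,0,0,560,420),k(s,190,170,220,165)]),np.hstack([k(d,220,150,120,90),k(s,305,255,100,75)])]))
diff=cv2.absdiff(s,s0).max(2)
for n,(x,y,a,b) in dict(jarA=(212,255,32,42),jarB=(237,305,35,48),dish=(310,230,42,36),tube=(345,275,40,40)).items(): print(n,diff[y:y+b,x:x+a].mean().round(1))
E
python3 rs.py
```

```text
jarA 2.7
jarB 2.7
dish 2.9
tube 8.3
29.85 [-0.48  0.04  2.29  0.21  0.45 -1.98] F rest frame [ 0.2  1.2 -0.6] tau [0.08 0.15 0.02] op 0.698
TCP rest frame [ 10.    0.4 154.2] rot err [-0.001  0.002  0.   ]
```

View pics/fin.png

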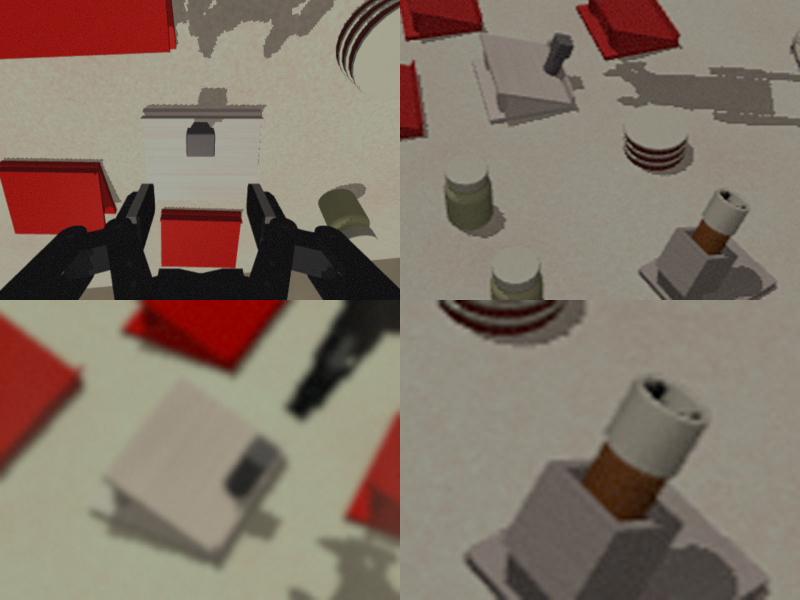

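The stopper stands upright against the ledge on the aluminium rest. The tube is down, the jars and dishes haven't moved, and the arm is clear. Handing in.

```bash
python3 -c "
from rig import *
print(sign_off())"
```

```text
the job is handed in; nothing more can be done
None
```

The stopper is out of the tube and standing plug end down on the aluminium rest, foot against the ledge, released. The job was handed in at about 30 s on the robot's clock.

- **Pulling it out:** I gripped the head on its left and right faces and rocked it about ±0.15 rad about the lips in 13 swings. Each swing lifted it about 2 mm until it came free. The pull along the tube read under 5 N whenever I checked between swings. Before-and-after pictures show the tube still down in its stand.
- **Placing it:** I felt for the face (about 7 N) and then the ledge (about 2.7 N), set the stopper down, opened the gripper slowly and backed away along the face normal.
- **Last checks:** The final wrist, scene and side pictures show the stopper upright against the ledge. The scene picture hardly changed at the jars and dishes (noise level). The gripper was clear and the force on it was near zero.
- **What disagreed:**
  - One early pair of swings ran into the wrist's speed limits and drifted about 2 mm sideways. I slowed down and corrected for it.
  - The scene and wrist cameras differed by about 4 mm up the slope on where the ledge was, so I found it by touch instead.

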